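# Set the core tube of a casting mould

## Task

Get the casting mould ready: pull up the T-handle of the spring latch on the mould's bush and turn it so that it stays parked up, then slide the core tube from the rack (the one with the dark band and the neck cut into it, neck end first) through the bush until the dark band is at the bush's mouth. Turn the handle back and work the tube along until you feel the latch pin snap fully down into the neck, then let go. Leave everything else on the table where it is.

Things in the scene. Friction and masses are not known exactly. Their poses are not given: they have to be found in the camera images.
- mould: Fixed open-topped wooden casting frame (260 mm along x, 270 mm wide, 100 mm high; near wall at x 60 to 80 mm) with an eight-sided aluminium bush, 60 mm long, 56 mm across, standing out from the middle of one side. Origin on the table under the centre of the bush's mouth; x runs level into the bore, z up. A bar clamp crosses the frame 190 mm along x, up to 125 mm high.
- bush_mouth (a point): Centre of the bush's open mouth, on the bore axis, 70 mm above the table; axes as the mould's (x = the way the tube goes in, level). The bore is straight, 30 mm across (1 mm of play round the tube), with a lead-in narrowing from 36 to 30 mm over its first 8 mm. Nothing inside stops the tube but the latch pin.
- latch_grip (a point): Grip point of the latch's T-handle when down, on its turning axis: 30 mm along x from the mouth, 75 mm above the bore axis; axes as the mould's. This point does not rise with the handle. The handle is a black bar 44 mm long, 12 mm thick, 26 mm high, this point its middle, on a thin stem; the steel latch block's top (38 x 34 mm) is 29 mm below it.
- pin_lift (a joint): Lift of latch pin and handle, m: 0 = down (start), 0.016 = highest; sprung down (4 N at 0, 6 N at the top). Down, the 6 mm square pin blocks the bore; resting on the tube's full thickness it reads about 0.004 to 0.006, parked 0.011; only in the neck does it come fully down on a tube. Inside the bush its foot is adjustable: it meets the tube 23 to 37 mm from the mouth, where exactly can only be felt.
- pin_turn (a joint): Turn of the T-handle about its upright axis, rad: 0 = handle along the bore (start), grows counter-clockwise seen from above, up to 1.2. It turns freely only while lifted by more than 0.011. Let down when turned by more than about 0.5 it stays parked on the latch block; turned back below about 0.25 the pin springs down by itself.
- core_tube: Loose off-white plastic tube, 28 mm in diameter, 230 mm long, 0.2 kg (varies), lying level in one of the two pairs of V supports of the rack. Origin on its axis at mid length (38 mm above the table in the rack); x along its axis towards the nose, which points roughly towards the mould. A neck 9 mm long and 14 mm in diameter is turned into it, its middle 25 mm from the origin towards the nose. A dark band 18 mm wide runs round it.
- tube_mark (a point): Middle of the dark 18 mm wide band, on the tube's axis, 5 mm from the origin towards the tail, 120 mm from the nose. When the pin stands in the neck, the bush's mouth lies somewhere within the band, up to 9 mm either side of this point.
- tube_nose (a point): Front end of the core tube, on its axis, 115 mm from the origin (rims chamfered 1 mm).
- rack: Fixed wooden rack for two tubes, 84 mm apart centre to centre. Origin on the table; x along the tubes. Its V supports are 14 mm thick, up to 42 mm high, 98 mm behind and 60 mm ahead of the origin along x; between them the tubes are free all round.
- plain_tube: Off-white plastic tube of the same size as the core tube, but with neither neck nor band, lying in the other place of the rack. Origin at its middle on its axis. Bystander: leave it.
- spray_bottle: White bottle, 72 mm in diameter, 190 mm high, origin under its middle. Bystander.
- brush: Brush with wooden handle, lying flat. Bystander.
- mallet: Mallet with black head, lying flat. Bystander.
- wedge: Flat wooden block, 90 x 35 x 20 mm, origin under its middle. Bystander.
- sanding_block: Cork sanding block, 100 x 65 x 30 mm, origin under its middle. Bystander.
Not all that is in view belongs to the job. Leave any turquoise look-alike of the core_tube alone.

How it is judged:
On the way, in this order (a step that is already met when the one before it is completed fails the run):
1. the latch pin has been drawn up and its handle turned so that it is parked (value of joint pin_lift above 0.008 m and value of joint pin_turn above 0.4 rad), for 0.2 s.
2. the core tube has been slid nose first through the bore, past the latch pin (x of tube_nose in the frame of bush_mouth above 0.07 m and y of tube_nose in the frame of bush_mouth between -0.006 and 0.006 m and z of tube_nose in the frame of bush_mouth between -0.006 and 0.006 m and angle between the x axis of core_tube and the x axis of mould, either way round below 0.08 rad), for 0.2 s.
At the end, for the whole second after the job is handed in: The core tube lies in the bore nose inwards (nose within 6 mm of the bore axis, within 0.08 rad of its direction), the middle of its dark band within 10 mm of the bush's mouth along the bore, at rest, with the latch pin fully down in the neck (lift below 2 mm) (value of joint pin_lift below 0.002 m and x of tube_mark in the frame of bush_mouth between -0.01 and 0.01 m and y of tube_nose in the frame of bush_mouth between -0.006 and 0.006 m and z of tube_nose in the frame of bush_mouth between -0.006 and 0.006 m and angle between the x axis of core_tube and the x axis of mould, either way round below 0.08 rad and linear speed of core_tube below 0.01 m/s); the robot touches nothing.
It fails at once if a bystander (plain tube, bottle, brush, mallet, wooden block, sanding block) is moved by more than 40 mm (distance of any of plain_tube, spray_bottle, brush, mallet, wedge, sanding_block from where it was at the start of the episode above 0.04 m).
It also fails if it takes over 72 s, if anything falls off the work surface, if the arm or the gripper's body presses on something with over 40 N, if the wrist force passes 120 N, or if a joint passes its speed limit or range.

## Robot

A 6-joint arm with a two-finger parallel gripper is mounted at the origin on the work surface. World frame = base frame: x ahead of the robot, y to its left, z up, the work surface at z = 0. Lengths are in m, angles in rad, forces in N, time in s.
With the tool pointing down it reaches from about 0.25 to 0.775 m from the base axis. Payload 4 kg.
Tool frame: the origin (TCP) lies midway between the tips of the shut fingers; the grasp point (between the pads) lies 19 mm behind it; z points along the fingers, y is the direction in which the jaws open and shut (so a half turn about z gives the same grasp; the last joint's range is limited). The gripper opens to 94 mm and grips with 3 to 60 N. Pads are 16 mm wide; open, the fingers measure 119 mm over their backs; the gripper's body (75 mm by 177 mm) begins 78 mm behind the grasp point.
Start: joints at [-1.423, 0.087, 1.371, -0, 1.684, -0.103], TCP at [0.136, -0.533, 0.206] pointing down, gripper open.
Joint ranges: [-3.1, 3.1], [-0.76, 2.03], [0.27, 2.55], [-1.08, 4.22], [0.17, 2.65], [-2.57, 2.57]. Speed limits (rad/s): [2.79, 2.79, 3.14, 3.14, 3.14, 3.14].

## Interface

Orientations are given as [roll, pitch, yaw] about the fixed x, y, z axes, in that order (R = Rz(yaw) Ry(pitch) Rx(roll)).
In Python, from bench import get_obs, snapshot, ticket gives the robot as it stands.
- The arm moves only by the shell command python3 -m creep 'ROWS' [OPENING]. ROWS is JSON, a list that holds one entry, the list of rows, each a list of 4 numbers: the shift along the tool's x, y, z in mm, then the turn about the tool's z in degrees. A call has 1 to 8 rows; each row shifts and turns the commanded pose from where the row before left it, along the tool's axes as they then stand; what a row does not reach is not made up. A row lasts 1/8 s, in which the tool goes at most 62.5 mm and 10.7 degrees, less where a joint would pass 70% of its speed; a pose out of reach is approached as far as the arm can. A call with a gripper value outside its range is refused whole. OPENING is the opening, from 0 (shut) to 1 (fully open), set as the call begins (- or left out, the last holds). The fingers move at their own pace and stop on an object; the grip force is fixed at half the most. Time passes only in rows, so rows that do not move let the fingers close. It gives the time, the measured TCP pose, the force and the opening at its end, in the units of the state.
- get_obs(): the state, without advancing time (a new reading comes with each control period).
- snapshot(name): name is "side" or "top" or "wrist"; returns a dict with "color" (384x512x3 uint8, red, green, blue), "depth" (384x512 float32, m along the optical axis (not along the pixel's ray), 0 where there is no reading), "fx", "fy", "cx", "cy" (pixels), "extrinsics" (4x4, takes a point from world to camera coordinates). Camera axes: x right, y down, z forward; pixel columns grow to the right and rows downward; lengths in m; the calibration is good to about 2 mm. The wrist camera is an equidistant fisheye: a pixel r from the principal point sees the ray r / f radians off the axis. A picture is of the moment at which its call begins.
- ticket.close_job(): hands the job in, once; it reports no verdict.
The state is a dict: "time": time; "joint_positions": joint angles; "qvel": joint speeds; "joint_torque": joint torques, N m; "tool_pos": TCP position; "ee_rot": TCP orientation; "wrist_force": force on the tool from outside, world axes, zero at the start; "wrist_torque": the same for the moment, N m; "width": finger opening in m.
Only numpy, scipy, OpenCV 4.12 (cv2) and the standard library are available. Lean on these libraries where they do the work, as an engineer would, in place of code of your own. Each camera call takes 0.05 s, during which the arm holds its last target. There are 200 camera calls.

## Working session

There is one attempt and no reset: what is moved stays moved. The work goes in short steps, Python scripts to look and compute and a shell command to move; the robot and the scene stay as the last step left them, time stands still between calls to the robot, and variables do not carry over. Pictures are saved under pics/ and viewed, on a budget of 10 in all, crops included, one or two more only if the job needs it, and the job is handed in when it is done.

```bash
ls; mkdir -p pics; cat > h.py <<'E'
import numpy as np, cv2
from bench import get_obs, snapshot, ticket
from scipy.spatial.transform import Rotation as R
def take(n,f):
    s=snapshot(n); np.savez(f'{f}.npz',**s); cv2.imwrite(f'pics/{f}.png',s['color'][:,:,::-1]); return s
def load(f): return dict(np.load(f'{f}.npz'))
def ray(s,u,v):
    E=s['extrinsics']; d=np.array([(u-s['cx'])/s['fx'],(v-s['cy'])/s['fy'],1.]); 
    return -E[:3,:3].T@E[:3,3], E[:3,:3].T@d
def plane(s,u,v,z):
    o,d=ray(s,u,v); return o+d*(z-o[2])/d[2]
def cloud(s):
    v,u=np.mgrid[:384,:512]; z=s['depth']; P=np.stack([(u-s['cx'])/s['fx']*z,(v-s['cy'])/s['fy']*z,z],-1)
    E=s['extrinsics']; return (P-E[:3,3])@E[:3,:3]
def proj(s,p):
    E=s['extrinsics']; c=E[:3,:3]@p+E[:3,3]; return c[0]/c[2]*s['fx']+s['cx'],c[1]/c[2]*s['fy']+s['cy']
E
python3 - <<'E'
from h import *
a=take('top','top0'); b=take('side','side0')
print(a['extrinsics'],a['fx'],b['extrinsics'],get_obs())
im=np.vstack([a['color'],b['color']])[:,:,::-1]
cv2.imwrite('pics/both.png',cv2.resize(im,(450,600)) if 0 else im[:600])
E
```

```text
pics
[[ 0.0161304  -0.9994933   0.02743998 -0.28797385]
 [-0.981885   -0.02101603 -0.18830873  0.54121367]
 [ 0.18879    -0.02390541 -0.98172647  0.86850088]
 [ 0.          0.          0.          1.        ]] 378.56807343680794 [[ 0.9026636  -0.43001354 -0.01693474 -0.61942704]
 [-0.27191486 -0.53940576 -0.79693396  0.10874199]
 [ 0.33355769  0.72396808 -0.60382901  1.26869484]
 [ 0.          0.          0.          1.        ]] {'time': 0.1, 'joint_positions': array([-1.42309242e+00,  8.78984683e-02,  1.37208731e+00, -3.25930350e-05,
        1.68358130e+00, -1.03098551e-01]), 'qvel': array([ 0.00084084, -0.00063899, -0.00265877, -0.001243  ,  0.00034561,
        0.00125118]), 'joint_torque': array([ 1.30156244e-03, -3.41255450e+01, -3.03301013e+01,  7.19517027e-02,
        3.04344005e-02, -1.02241361e-04]), 'tool_pos': array([ 0.13641328, -0.53231419,  0.20441974]), 'ee_rot': array([-3.13962538e+00, -1.70978456e-04,  2.50798651e-01]), 'wrist_force': array([0.12833774, 0.27859744, 0.90437711]), 'wrist_torque': array([-0.02284655,  0.00783113, -0.00321606]), 'width': 0.09384536307026152}
```

View pics/top0.png

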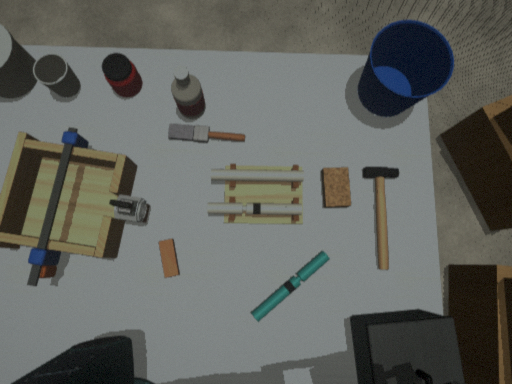

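View pics/side0.png

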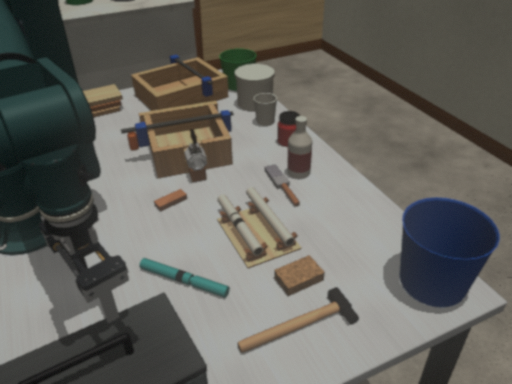

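The core tube is the banded off-white one at top view (208–300, 209). The plain tube is at (212–303, 175) and the turquoise look-alike at (290, 286). The bush is at (130, 208). I'll measure these and enlarge to confirm.

```bash
cat > m.py <<'E'
from h import *
s=load('top0'); C=cloud(s); b=load('side0')
c1=cv2.resize(s['color'][150:240,95:165],None,fx=6,fy=6,interpolation=3)
c2=cv2.resize(s['color'][160:230,200:310],None,fx=4,fy=4,interpolation=3)
c3=cv2.resize(b['color'][115:190,150:240],None,fx=4,fy=4,interpolation=3)
im=np.zeros((600,800,3),np.uint8); im[:540,:420]=c1; im[:280,425:800]=c2[:,:375]; im[290:590,430:790]=c3
cv2.imwrite('pics/crop.png',im[:,:,::-1])
# tubes: heights ~0.04-0.055 in the rack region
for (v0,v1) in ((166,186),(198,220)):
    Z=C[v0:v1,200:310,2]; m=(Z>0.043)&(Z<.065)
    col=s['color'][v0:v1,200:310].astype(int); m&=(col.max(-1)-col.min(-1)<35)
    P=C[v0:v1,200:310][m]
    print(len(P),P.min(0),P.max(0),np.percentile(P[:,2],[50,95]))
    rect=cv2.minAreaRect(P[:,:2].astype(np.float32)*1000); print(rect)
    l=cv2.fitLine(P[:,:2].astype(np.float32),cv2.DIST_HUBER,0,.01,.01).ravel(); print(l)
reg=C[185:232,95:165]; P=reg[(reg[...,2]>.085)]
for z0,z1 in((.03,.06),(.06,.085),(.085,.105),(.105,.13),(.13,.2)):
    P=reg[(reg[...,2]>z0)&(reg[...,2]<z1)]
    if len(P)>5: print(z0,len(P),cv2.minAreaRect(P[:,:2].astype(np.float32)*1000),np.median(P,0))
np.set_printoptions(precision=0,suppress=True,linewidth=250)
print((s['depth'][194:226:2,104:156:2]*1000)); print(1000*C[194:226:2,104:156:2,2])
E
python3 m.py
```

```text
950 [ 0.57232674 -0.39813717  0.04301379] [ 0.60957668 -0.16920066  0.05747438] [0.05070555 0.05444483]
((588.9910888671875, -283.5989074707031), (36.205047607421875, 228.3867645263672), 1.3849523067474365)
[ 0.0045287  -0.99998975  0.58488905 -0.28390318]
994 [ 0.47814421 -0.39268918  0.04303094] [ 0.51588324 -0.16296561  0.0565195 ] [0.05055216 0.05435146]
((497.68194580078125, -277.7230529785156), (37.079811096191406, 229.6119384765625), 1.173263669013977)
[ 0.0057141  -0.99998367  0.50143284 -0.27849227]
0.03 165 ((488.21142578125, 33.177459716796875), (89.46278381347656, 98.06800079345703), 48.56251525878906) [0.48477213 0.03738846 0.04938601]
0.06 217 ((493.0246276855469, 16.75967025756836), (111.40411376953125, 72.99039459228516), 2.0469744205474854) [0.46842705 0.03442583 0.07780848]
0.085 645 ((484.09906005859375, 23.90449333190918), (80.09687805175781, 111.30289459228516), 81.93269348144531) [0.47884896 0.03421245 0.09810912]
0.105 82 ((491.6226501464844, 9.537639617919922), (30.804889678955078, 31.428627014160156), 84.49246215820312) [0.48370942 0.01078311 0.11636391]
0.13
[... 3698 characters left out ...]
58.  54.  13.   2.   3.  -1.  -2.]
 [100.  99. 102. 962.  47.  84.  86.  84.  87.  86.  90.  91.  89.  90.  92.  93.  90.  91.  85.  62.  28.  10.  -2.   3.   1.   2.]
 [102. 103. 101. 102.  93.  83.  64.  72.  81.  83.  84.  85.  84.  85.  89.  88.  88.  85.  82.  68.  20.   6.   1.  -0.   0.   3.]
 [100. 103. 102. 102.  90.  79.  66.  51.  39.  18.   5.   2.   4.  68.  83.  85.  82.  70.  71.  36.  22.   2.   3.  -1.   2.   1.]
 [102. 100.  99.  98.  90.  77.  61.  51.  36.  22.   5.  -0.   2.   2.   0.   3.  -1.  -1.  -1.   2.  -0.  -0.  -1.   1.   2.  -1.]
 [ 98.  99. 100.  99.  86.  74.  57.  44.  33.  14.   1.   0.   2.  -0.  -2.   2.   0.   0.   1.  -1.  -2.   2.  -0.   2.   1.   3.]]
```

View pics/crop.png

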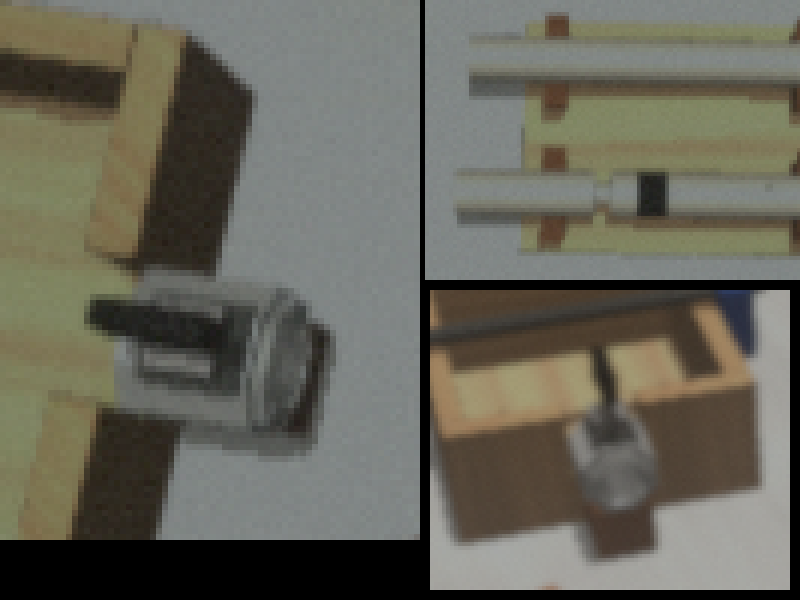

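Confirmed: the neck lies towards the mould and the dark band behind it. One refinement of the mould yaw, the band position and the rack base, then I move.

```bash
cat > m2.py <<'E'
from h import *
s=load('top0'); C=cloud(s); np.set_printoptions(precision=4,suppress=True)
# near wall top, z .095-.105: outer wall points, per-row extreme
Z=C[...,2]; m=(Z>.093)&(Z<.107); m[:, 140:]=0; m[262:]=0; m[:130]=0
P=C[m]; 
# outermost (min y) for each x bin, excluding bush zone
pts=[]
for x in np.arange(.38,.70,.006):
    if .44<x<.53: continue
    q=P[abs(P[:,0]-x)<.003]
    if len(q)>4: pts.append([x,q[:,1].min()])
pts=np.array(pts,np.float32); l=cv2.fitLine(pts,cv2.DIST_HUBER,0,.01,.01).ravel(); print('wall',l,'normal yaw',np.degrees(np.arctan2(l[1],l[0]))+90,len(pts), np.abs((pts-l[2:])@np.array([-l[1],l[0]])).max())
hand=C[185:232,95:165]; hand=hand[(hand[...,2]>.15)&(hand[...,2]<.165)]
print(cv2.minAreaRect(hand[:,:2].astype(np.float32)*1000),hand.mean(0))
# core tube
g=s['color'].astype(int).max(-1); reg=np.zeros_like(g,bool); reg[203:215,245:268]=1
v,u=np.nonzero(reg&(g<70)); print('band px',u.mean(),v.mean(),u.min(),u.max(),'->',plane(s,u.mean(),v.mean(),.05))
m=(Z>.046)&(Z<.058); m[:198]=0;m[220:]=0;m[:,:200]=0;m[:,310:]=0
P=C[m]; xs=[]
for y in np.arange(-.38,-.17,.01):
    q=P[abs(P[:,1]-y)<.004]; 
    if len(q)>6: xs.append([y,(q[:,0].min()+q[:,0].max())/2,q[q[:,2]>np.percentile(q[:,2],75),0].mean(),np.percentile(q[:,2],95)])
xs=np.array(xs); print(xs)
print('ends',np.percentile(P[:,1],[.3,99.7]))
for u,v in ((240,192),(245,192),(270,192),(280,192),(260,186),(290,203),(288,218)): print(u,v,C[v-1:v+2,u-1:u+2].reshape(-1,3).mean(0))
print((s['color'][209,225:265].max(-1)))
E
python3 m2.py
```

```text
wall [ 0.9906 -0.1368  0.5084  0.0403] normal yaw 82.1385 33 0.240594
((491.4561462402344, 12.568194389343262), (43.96900177001953, 11.828007698059082), 82.12211608886719) [0.491  0.0115 0.1579]
band px 256.2162162162162 208.17567567567568 253 260 -> [ 0.5001 -0.2827  0.05  ]
[[-0.38    0.5029  0.5032  0.0542]
 [-0.37    0.5024  0.5025  0.0532]
 [-0.36    0.5036  0.5018  0.0544]
 [-0.35    0.5033  0.5038  0.0543]
 [-0.34    0.5031  0.5024  0.0547]
 [-0.33    0.5019  0.5034  0.0543]
 [-0.32    0.5018  0.5018  0.0537]
 [-0.31    0.5027  0.5016  0.0541]
 [-0.3     0.5024  0.5045  0.055 ]
 [-0.29    0.5012  0.5035  0.0543]
 [-0.28    0.5019  0.5041  0.0541]
 [-0.27    0.5017  0.503   0.0532]
 [-0.26    0.5017  0.5019  0.0547]
 [-0.25    0.5014  0.5026  0.054 ]
 [-0.24    0.5013  0.5028  0.0547]
 [-0.23    0.501   0.5023  0.0552]
 [-0.22    0.5008  0.5024  0.0538]
 [-0.21    0.5029  0.5019  0.0543]
 [-0.2     0.5017  0.5031  0.0531]
 [-0.19    0.5014  0.501   0.0535]
 [-0.18    0.5025  0.4987  0.0536]]
ends [-0.392  -0.1633]
240 192 [ 0.547  -0.2418  0.0074]
245 192 [ 0.5474 -0.2546  0.0069]
270 192 [ 0.5488 -0.3188  0.0066]
280 192 [ 0.5491 -0.3445  0.0076]
260 186 [ 0.5636 -0.2928  0.0082]
290 203 [ 0.5171 -0.3671  0.0335]
288 218 [ 0.4826 -0.3652  0.0069]
[136 132 136 134 136 136 135 138 133 137 133 134 135 133 136 135 132 117
 123 129 128 124 135 134 135 132 132 129  69  39  37  32  34  33  43  84
 128 133 135 135]
```

```bash
python3 -m creep '[[[0,0,0,0]]]' 0.6
```

```text
time: 0.22
tool_pos: [0.1365, -0.5325, 0.2048]
ee_rot: [-3.14, -0.0, 0.251]
wrist_force: [0.0, 0.6, -0.5]
width: 0.0871
```

```bash
cat > rel.py <<'E'
import sys; from h import *
# rel.py x y z yawdeg : shift in current tool axes (mm) and turn about tool z (deg)
t=np.array([float(a) for a in sys.argv[1:4]]); yaw=float(sys.argv[4])
o=get_obs(); M=R.from_euler('xyz',o['ee_rot'])
d=M.inv().apply(t-o['tool_pos'])*1000
print('shift',d.round(1),'turn',round(-(yaw-np.degrees(o['ee_rot'][2])),1),'t',o['time'])
E
python3 rel.py .4915 .0126 .205 82.1; python3 rel.py .4915 .0126 .128 82.1
```

```text
shift [ 4.792e+02 -4.399e+02  4.000e-01] turn -67.7 t 0.225
shift [ 479.2 -439.9   77.4] turn -67.7 t 0.225
```

```bash
python3 -m creep '[[[43.5,-40,0,0],[43.5,-40,0,0],[43.5,-40,0,0],[43.5,-40,0,0],[43.5,-40,0,0],[43.5,-40,0,0],[43.5,-40,0,0],[43.5,-40,0,0]]]' 0.5; python3 -m creep '[[[43.5,-40,0,0],[43.5,-40,0,0],[44,-40,0,0],[0,0,0,-10],[0,0,0,-10],[0,0,0,-10],[0,0,0,-10],[0,0,0,-10]]]'; python3 -m creep '[[[0,0,0,-10],[0,0,0,-7.7],[0,0,0,0]]]'; python3 rel.py .4915 .0126 .130 82.1
python3 - <<'E'
from h import *
take('wrist','w1')
E
```

```text
time: 1.23
tool_pos: [0.3949, -0.1347, 0.2056]
ee_rot: [3.141, -0.001, 0.251]
wrist_force: [1.2, -1.2, -0.5]
width: 0.0468
time: 2.22
tool_pos: [0.4912, 0.0124, 0.2052]
ee_rot: [-3.141, 0.0, 1.129]
wrist_force: [1.5, 0.4, 0.1]
width: 0.0475
time: 2.6
tool_pos: [0.4912, 0.0123, 0.2053]
ee_rot: [-3.141, 0.0, 1.431]
wrist_force: [0.5, -0.0, 0.5]
width: 0.0471
shift [ 0.4  0.3 75.3] turn -0.1 t 2.6
```

View pics/w1.png

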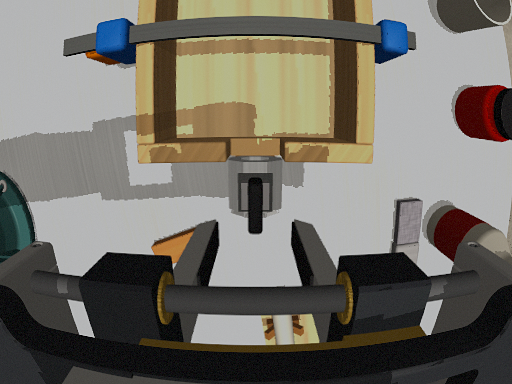

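The wrist view shows the handle at column 255, midway between the fingers (218 and 292) and aligned. Next: descend, grip, lift.

```bash
python3 -m creep '[[[0,0,40,0],[0,0,35,0],[0,0,0,0]]]' ; python3 -m creep '[[[0,0,0,0],[0,0,0,0],[0,0,0,0],[0,0,0,0]]]' 0; python3 -m creep '[[[0,0,-7,0],[0,0,-7,0],[0,0,0,0]]]'
```

```text
time: 3.02
tool_pos: [0.4889, 0.0125, 0.1273]
ee_rot: [-3.134, 0.0, 1.431]
wrist_force: [-0.9, 0.2, -0.5]
width: 0.0473
time: 3.52
tool_pos: [0.4913, 0.0123, 0.1313]
ee_rot: [3.141, 0.0, 1.432]
wrist_force: [-1.5, -0.4, 4.3]
width: 0.012
time: 3.9
tool_pos: [0.4913, 0.0123, 0.1444]
ee_rot: [-3.141, 0.0, 1.432]
wrist_force: [1.9, 0.3, -5.2]
width: 0.0117
```

```bash
python3 -m creep '[[[0,0,0,-10],[0,0,0,-10],[0,0,0,-10],[0,0,0,-10],[0,0,0,-8],[0,0,0,0]]]'; python3 -m creep '[[[0,0,3,0],[0,0,3,0],[0,0,0,0]]]' ; python3 -m creep '[[[0,0,0,0],[0,0,0,0],[0,0,0,0]]]' 0.35; python3 -m creep '[[[0,0,-40,0],[0,0,-40,0],[0,0,0,0]]]'
python3 - <<'E'
from h import *
s=take('top','top1'); take('wrist','w2'); C=cloud(s)
hand=C[185:232,95:165]; hand=hand[(hand[...,2]>.15)&(hand[...,2]<.185)&(hand[...,0]<.53)]
print(cv2.minAreaRect(hand[:,:2].astype(np.float32)*1000),hand.mean(0),len(hand))
E
```

```text
time: 4.65
tool_pos: [0.4922, 0.0126, 0.1442]
ee_rot: [3.14, 0.001, 2.269]
wrist_force: [5.8, 2.2, -5.9]
width: 0.0121
time: 5.03
tool_pos: [0.4923, 0.0126, 0.142]
ee_rot: [3.138, 0.003, 2.269]
wrist_force: [0.7, 1.7, 6.3]
width: 0.0119
time: 5.4
tool_pos: [0.4907, 0.0121, 0.138]
ee_rot: [-3.14, -0.001, 2.27]
wrist_force: [-0.1, -0.4, 1.5]
width: 0.0326
time: 5.78
tool_pos: [0.493, 0.0121, 0.2221]
ee_rot: [3.137, 0.005, 2.27]
wrist_force: [0.1, 0.4, -1.0]
width: 0.0331
((499.7752685546875, 2.3275880813598633), (12.29499626159668, 17.695219039916992), 40.25310134887695) [0.4990048  0.00087981 0.16530926] 72
```

View pics/w2.png

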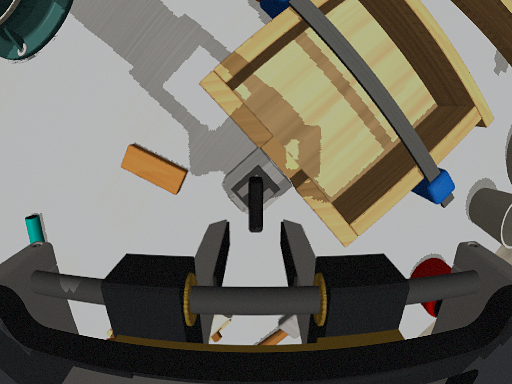

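The pin is parked: the handle stands at 48° and its top is at about 0.166 m. Next, the tube.

```bash
python3 -m creep '[[[0,0,0,10],[0,0,0,10],[0,0,0,10],[0,0,0,9.6],[0,0,0,0]]]' 0.65; python3 rel.py .5022 -.313 .12 90.5
```

```text
time: 6.5
tool_pos: [0.4902, 0.0123, 0.2161]
ee_rot: [-3.137, -0.0, 1.581]
wrist_force: [0.2, 0.2, -0.5]
width: 0.0611
shift [-325.5    9.1   96. ] turn 0.1 t 6.5
```

```bash
python3 -m creep '[[[-54,1.5,0,0],[-54,1.5,0,0],[-54,1.5,16,0],[-54,1.5,20,0],[-54,1.5,30,0],[-55.5,1.5,30,0],[0,0,0,0],[0,0,0,0]]]'; python3 rel.py .5022 -.313 .021 90.5
python3 - <<'E'
from h import *
take('wrist','w3')
E
```

```text
time: 7.5
tool_pos: [0.5026, -0.3119, 0.122]
ee_rot: [-3.14, -0.002, 1.58]
wrist_force: [0.3, 0.4, -0.4]
width: 0.061
shift [ -1.3  -0.3 101. ] turn 0.0 t 7.5
```

View pics/w3.png

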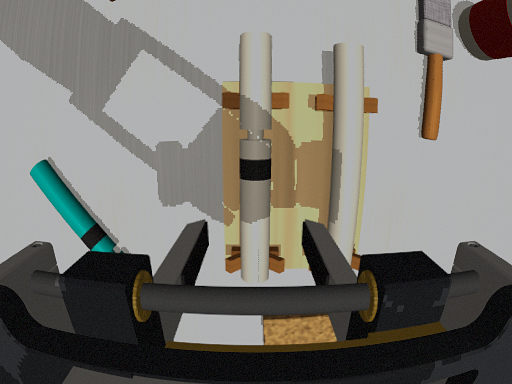

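The tube lies at column 256, centred between the fingers (208 and 302), with the band at row 168. Descending to grip.

```bash
python3 -m creep '[[[0,0,45,0],[0,0,40,0],[0,0,16,0],[0,0,0,0],[0,0,0,0]]]'; python3 -m creep '[[[0,0,0,0],[0,0,0,0],[0,0,0,0],[0,0,0,0]]]' 0;python3 -m creep '[[[0,0,-15,0],[0,0,-30,0],[0,0,-30,0],[0,0,0,0],[0,0,0,0]]]'
python3 - <<'E'
from h import *
s=take('top','top2'); take('side','side2'); take('wrist','w4')
C=cloud(s); m=(C[...,2]>.09)&(C[...,2]<.16); m[:190]=0;m[228:]=0;m[:,170:]=m[:,170:];m[:,:160]=0;m[:,330:]=0
P=C[m]
for y in np.arange(-.40,-.12,.01):
    q=P[abs(P[:,1]-y)<.005]
    if len(q): print(y.round(2),len(q),q[:,0].min().round(4),q[:,0].max().round(4),np.median(q[:,2]).round(4))
E
python3 rel.py .4874 -.0171 .05 82.1
```

```text
time: 8.18
tool_pos: [0.5045, -0.3132, 0.0243]
ee_rot: [3.138, 0.003, 1.58]
wrist_force: [0.4, -0.2, 0.3]
width: 0.061
time: 8.68
tool_pos: [0.5026, -0.3127, 0.0219]
ee_rot: [-3.141, 0.0, 1.579]
wrist_force: [-1.5, 0.5, 1.5]
width: 0.0273
time: 9.3
tool_pos: [0.5025, -0.3122, 0.0958]
ee_rot: [-3.141, -0.001, 1.579]
wrist_force: [0.3, 0.3, -1.6]
width: 0.0276
-0.38 1 0.5155 0.5155 0.1195
-0.37 5 0.5052 0.5122 0.1258
-0.28 44 0.4887 0.5135 0.1244
-0.27 47 0.4885 0.5136 0.1246
-0.26 53 0.4884 0.5131 0.1233
-0.25 30 0.4885 0.5155 0.1185
-0.24 61 0.4883 0.516 0.1234
-0.23 56 0.4881 0.5156 0.1231
-0.22 55 0.488 0.5149 0.1232
-0.21 27 0.488 0.5022 0.1214
-0.2 6 0.4879 0.4915 0.1142
shift [294.8 -12.1  45.4] turn 8.4 t 9.45
```

```bash
python3 -m creep '[[[0,0,0,8.4],[0,0,0,0]]]'; python3 rel.py .4640 -.1855 .0539 82.1
```

```text
time: 9.7
tool_pos: [0.5024, -0.3122, 0.0955]
ee_rot: [-3.14, -0.001, 1.434]
wrist_force: [0.1, -0.4, -2.0]
width: 0.0274
shift [120.3 -55.2  41.8] turn 0.1 t 9.7
```

```bash
python3 -m creep '[[[30,-13.8,0,0],[30,-13.8,0,0],[30,-13.8,0,0],[30,-13.8,0,0],[0,0,21,0],[0,0,20.8,0],[0,0,0,0],[0,0,0,0]]]'; python3 rel.py .4640 -.1855 .0539 82.1
python3 - <<'E'
from h import *
a=take('top','top3'); b=take('side','side3'); w=take('wrist','w5')
u=np.array([.1374,.9905,0]); m=np.array([.4874,-.0171,.07])
im=np.zeros((600,800,3),np.uint8)
c1=cv2.resize(a['color'][175:245,100:240],None,fx=4,fy=4,interpolation=3)
c2=cv2.resize(b['color'][100:230,140:270],None,fx=2.4,fy=2.4,interpolation=3)
c3=w['color'][60:310,130:390]
im[:280,:560]=c1; im[285:285+c2.shape[0],:c2.shape[1]]=c2; im[300:550,400:660]=c3
cv2.imwrite('pics/c2.png',im[:,:,::-1])
C=cloud(a); reg=C[185:245,150:240]; P=reg[(reg[...,2]>.05)&(reg[...,2]<.1)]
n=np.array([u[1],-u[0],0])
s=(P-m)@u; t=(P-m)@n
for k in np.arange(-.16,0.0,.01):
    q=abs(s-k)<.005
    if q.sum()>5: print(k.round(3),q.sum(),t[q].min().round(4),t[q].max().round(4),((t[q].min()+t[q].max())/2).round(4),np.percentile(P[q,2],90).round(4))
E
```

```text
time: 10.7
tool_pos: [0.4651, -0.1864, 0.0555]
ee_rot: [3.141, 0.0, 1.433]
wrist_force: [0.7, 0.2, -1.8]
width: 0.0268
shift [ 0.7 -1.3  1.6] turn 0.0 t 10.7
-0.1 9 -0.0122 -0.0072 -0.0097 0.0817
-0.09 19 -0.0124 -0.0045 -0.0084 0.0828
-0.08 22 -0.0119 -0.0009 -0.0064 0.0853
-0.07 30 -0.012 0.0018 -0.0051 0.0862
-0.06 37 -0.0122 0.0072 -0.0025 0.0855
-0.05 23 -0.012 0.0069 -0.0026 0.0861
```

View pics/c2.png

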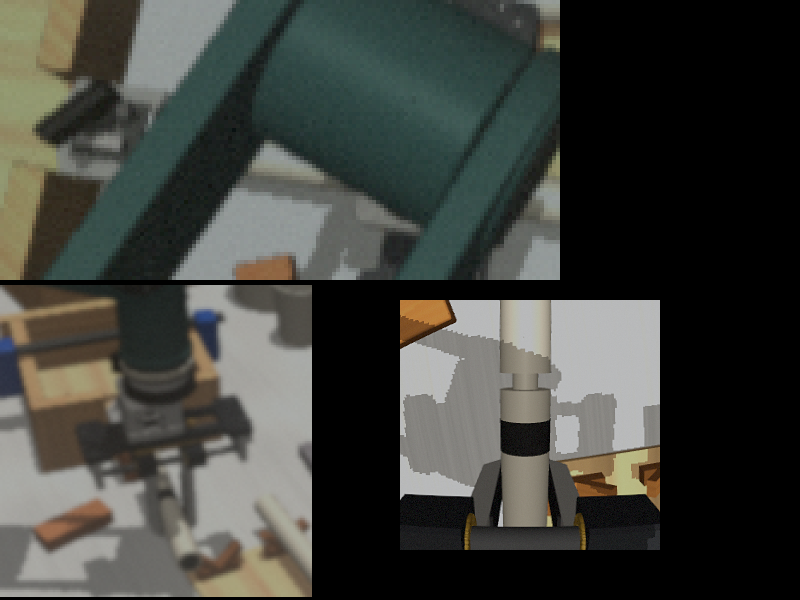

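The band and neck are ahead of the grip, the tube is straight in the jaws, and its measured edge and top agree with the tool pose. Correcting by (−1.3, +1.6) mm, then starting to insert.

```bash
python3 -m creep '[[[0,-1.3,1.6,0],[0,0,0,0],[8,0,0,0],[8,0,0,0],[4,0,0,0],[4,0,0,0],[4,0,0,0],[0,0,0,0]]]'; python3 -m creep '[[[5,0,0,0],[5,0,0,0],[5,0,0,0],[0,0,0,0]]]'
python3 - <<'E'
from h import *
w=take('wrist','w6')
E
python3 rel.py .4640 -.1855 .0539 82.1
```

```text
time: 11.85
tool_pos: [0.4675, -0.158, 0.0534]
ee_rot: [3.142, 0.0, 1.433]
wrist_force: [0.2, -1.0, -0.5]
width: 0.0267
time: 12.35
tool_pos: [0.4696, -0.1428, 0.0534]
ee_rot: [3.142, -0.0, 1.433]
wrist_force: [0.7, 0.9, -0.9]
width: 0.0274
shift [-42.8   0.4  -0.6] turn -0.0 t 12.4
```

View pics/w6.png

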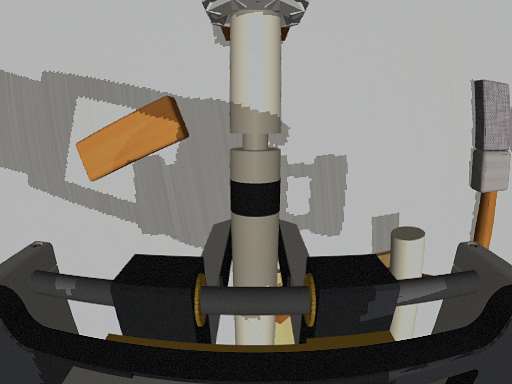

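The tube's nose is in the bush (mouth at row ~15, both centred at column 256) and the force is about 1 N. Continuing.

```bash
python3 -m creep '[[[8,0,0,0],[8,0,0,0],[8,0,0,0],[8,0,0,0],[0,0,0,0]]]'; python3 -m creep '[[[8,0,0,0],[8,0,0,0],[8,0,0,0],[8,0,0,0],[8,0,0,0],[8,0,0,0],[7,0,0,0],[0,0,0,0]]]';python3 -m creep '[[[0,0,0,0],[0,0,0,0]]]'
python3 - <<'E'
from h import *
w=take('wrist','w7')
E
python3 rel.py .4640 -.1855 .0539 82.1
```

```text
time: 13.02
tool_pos: [0.474, -0.1109, 0.0533]
ee_rot: [-3.142, -0.0, 1.434]
wrist_force: [1.1, 0.3, -1.4]
width: 0.0277
time: 14.02
tool_pos: [0.4816, -0.0565, 0.0533]
ee_rot: [-3.142, -0.0, 1.433]
wrist_force: [0.0, -0.1, -2.2]
width: 0.027
time: 14.28
tool_pos: [0.4814, -0.0573, 0.0533]
ee_rot: [-3.141, 0.0, 1.432]
wrist_force: [-0.2, 0.6, -0.3]
width: 0.0271
shift [-129.3    0.5   -0.6] turn -0.1 t 14.325
```

View pics/w7.png

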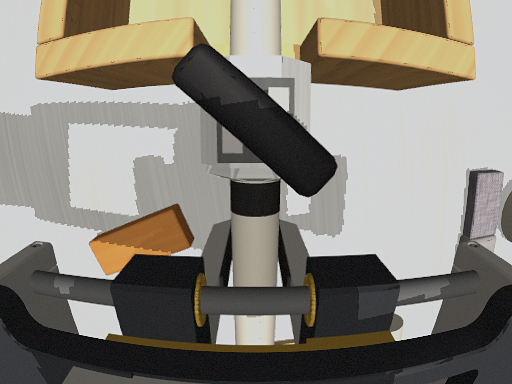

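The band's front edge (rows 180–216) is right at the mouth (row ~178), so the mark sits about 9 mm outside, as intended. Next I release the tube and turn the handle back.

```bash
python3 -m creep '[[[0,0,0,0],[0,0,0,0]]]' 0.6; python3 -m creep '[[[-5,0,-50,0],[-5,0,-60,0],[0,0,-58,0],[0,0,0,-10],[0,0,0,-10],[0,0,0,-10],[0,0,0,-10],[0,0,0,-8]]]' ;python3 -m creep '[[[0,0,0,0]]]' 0.5; python3 rel.py .4914 .0124 .139 130
```

```text
time: 14.58
tool_pos: [0.4818, -0.0574, 0.0537]
ee_rot: [3.141, 0.0, 1.432]
wrist_force: [-0.0, -0.0, -0.5]
width: 0.0436
time: 15.58
tool_pos: [0.4802, -0.0672, 0.2216]
ee_rot: [3.141, 0.0, 2.275]
wrist_force: [-0.4, -0.0, 0.8]
width: 0.0566
time: 15.7
tool_pos: [0.4802, -0.0672, 0.2216]
ee_rot: [3.141, 0.0, 2.268]
wrist_force: [-0.7, 0.1, 0.1]
width: 0.0495
shift [53.8 59.7 82.5] turn -0.0 t 15.7
```

```bash
python3 -m creep '[[[27,30,0,0],[26.8,29.7,0,0],[0,0,30,0],[0,0,40,0],[0,0,12.5,0],[0,0,0,0],[0,0,0,0]]]';python3 -m creep '[[[0,0,0,0],[0,0,0,0],[0,0,0,0]]]' 0; python3 -m creep '[[[0,0,-4,0],[0,0,0,10],[0,0,0,10],[0,0,0,10],[0,0,0,10],[0,0,0,8],[0,0,0,0],[0,0,0,0]]]'
```

```text
time: 16.58
tool_pos: [0.4923, 0.0122, 0.1407]
ee_rot: [3.139, 0.002, 2.269]
wrist_force: [0.3, 0.3, -0.2]
width: 0.0468
time: 16.95
tool_pos: [0.4914, 0.0125, 0.1393]
ee_rot: [3.141, 0.001, 2.27]
wrist_force: [0.4, -0.5, 0.2]
width: 0.0205
time: 17.95
tool_pos: [0.4912, 0.0131, 0.1422]
ee_rot: [-3.141, -0.001, 1.435]
wrist_force: [3.0, 2.5, -5.9]
width: 0.0118
```

```bash
python3 -m creep '[[[0,0,5,0],[0,0,3,0],[0,0,0,0]]]'; python3 -m creep '[[[0,0,0,0],[0,0,0,0],[0,0,0,0]]]' 0.4; python3 -m creep '[[[0,0,-40,0],[0,0,-47,0],[0,0,0,0]]]'
cat > lift.py <<'E'
from h import *
import sys
s=take('top',sys.argv[1]); C=cloud(s); r=C[185:232,95:165]; h=r[(r[...,2]>.14)&(r[...,2]<.19)&(r[...,1]>-.02)]
k=s['color'][185:232,95:165].max(-1)[(r[...,2]>.14)&(r[...,2]<.19)&(r[...,1]>-.02)]
h=h[k<75]
print('handle top',np.percentile(h[:,2],[25,50,75]).round(4),len(h),cv2.minAreaRect(h[:,:2].astype(np.float32)*1000))
E
python3 lift.py t4
python3 - <<'E'
from h import *
s=load('top0');C=cloud(s); r=C[185:232,95:165]; h=r[(r[...,2]>.14)&(r[...,2]<.19)&(r[...,1]>-.02)]; print('start',np.percentile(h[:,2],[25,50,75]))
w=take('wrist','w8')
E
```

```text
time: 18.32
tool_pos: [0.4913, 0.013, 0.1355]
ee_rot: [3.141, -0.001, 1.433]
wrist_force: [2.0, 3.8, -2.1]
width: 0.0121
time: 18.7
tool_pos: [0.4911, 0.012, 0.1351]
ee_rot: [3.141, 0.001, 1.432]
wrist_force: [-0.1, 0.8, -0.4]
width: 0.0365
time: 19.08
tool_pos: [0.4934, 0.012, 0.2268]
ee_rot: [3.132, 0.0, 1.432]
wrist_force: [-0.2, 0.1, -0.1]
width: 0.0377
handle top [0.1608 0.1629 0.164 ] 137 ((491.290771484375, 11.840227127075195), (42.22053146362305, 11.93999195098877), 82.9295654296875)
start [0.15630774 0.1578781  0.15915876]
```

View pics/w8.png

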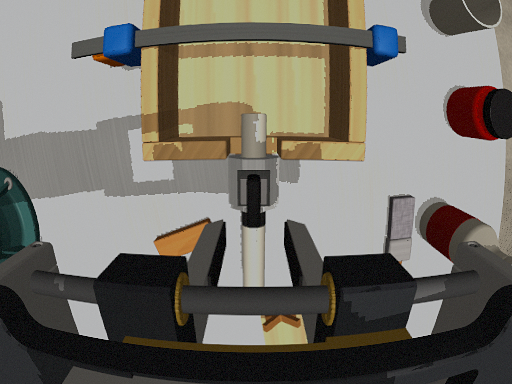

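The handle top has risen from 0.158 to 0.163 m and is aligned with the bore, so the pin rests on the full thickness (lift about 5 mm) as planned. Now I regrip the tube further back.

```bash
python3 -m creep '[[[-50,0,0,0],[-48,0,0,0],[0,0,55,0],[0,0,55,0],[0,0,40,0],[0,0,18,0],[0,0,0,0],[0,0,0,0]]]' 0.55; python3 rel.py .4779 -.0855 .0535 82.1
```

```text
time: 20.18
tool_pos: [0.4777, -0.0846, 0.054]
ee_rot: [-3.142, 0.0, 1.432]
wrist_force: [0.7, -0.4, 0.2]
width: 0.0518
shift [-0.9  0.4  0.5] turn -0.0 t 20.175
```

```bash
python3 -m creep '[[[0,0,0,0],[0,0,0,0],[0,0,0,0],[0,0,0,0]]]' 0; for i in 1; do python3 -m creep '[[[1,0,0,0],[1,0,0,0],[0,0,0,0]]]'; done; python3 -m creep '[[[1,0,0,0],[0,0,0,0]]]';python3 -m creep '[[[1,0,0,0],[0,0,0,0]]]'; python3 lift.py t5
```

```text
time: 20.68
tool_pos: [0.478, -0.0847, 0.0543]
ee_rot: [3.141, 0.0, 1.432]
wrist_force: [0.0, -0.3, 0.8]
width: 0.027
time: 21.05
tool_pos: [0.478, -0.0845, 0.0542]
ee_rot: [3.141, 0.004, 1.432]
wrist_force: [-0.9, -5.1, 1.8]
width: 0.0272
time: 21.3
tool_pos: [0.478, -0.0843, 0.0542]
ee_rot: [3.141, 0.006, 1.432]
wrist_force: [-1.7, -9.3, 1.6]
width: 0.027
time: 21.55
tool_pos: [0.4781, -0.0834, 0.0542]
ee_rot: [3.141, 0.006, 1.432]
wrist_force: [-1.6, -7.6, 3.0]
width: 0.0276Traceback (most recent call last):
  File "lift.py", line 6, in <module>
    print('handle top',np.percentile(h[:,2],[25,50,75]).round(4),len(h),cv2.minAreaRect(h[:,:2].astype(np.float32)*1000))
                       ~~~~~~~~~~~~~^^^^^^^^^^^^^^^^^^^
    return _quantile_unchecked(
        a, q, axis, out, overwrite_input, method, keepdims, weights)
    return _ureduce(a,
                    func=_quantile_ureduce_func,
    ...<5 lines>...
                    overwrite_input=overwrite_input,
                    method=method)
    r = func(a, **kwargs)
    result = _quantile(arr,
                       quantiles=q,
    ...<2 lines>...
                       out=out,
                       weights=wgt)
    slices_having_nans = np.isnan(arr[-1, ...])
                                  ~~~^^^^^^^^^
IndexError: index -1 is out of bounds for axis 0 with size 0
```

The arm is compliant, about 9 N to break the tube free, and the top view is blocked. I'll read the handle height from the wrist camera instead while continuing.

```bash
cat > wl.py <<'E'
from h import *
import sys
def wcloud(s):
    v,u=np.mgrid[:384,:512]; x=(u-s['cx'])/s['fx']; y=(v-s['cy'])/s['fy']; th=np.hypot(x,y)+1e-9
    z=s['depth']; k=z*np.tan(th)/th; E=s['extrinsics']
    return (np.stack([x*k,y*k,z],-1)-E[:3,3])@E[:3,:3]
s=load(sys.argv[1]) if len(sys.argv)>2 else take('wrist',sys.argv[1])
C=wcloud(s); u=np.array([.1374,.9905,0]); n=np.array([.9905,-.1374,0]); m=np.array([.4872,-.0173,.07])
D=C-m; a,t,z=D@u,D@n,C[...,2]
col=s['color'].astype(int); g=col.max(-1)
ok=s['depth']>0
hnd=ok&(abs(t)<.014)&(a>.005)&(a<.055)&(z>.14)&(z<.185)&(g<80)
print('handle n',hnd.sum(),'top',np.percentile(z[hnd],[50,90]).round(4) if hnd.any() else '', 'a',np.percentile(a[hnd],[1,99]).round(4) if hnd.any() else '')
bnd=ok&(abs(t)<.006)&(a>-.04)&(a<.01)&(z>.06)&(z<.1)&(g<50)
tub=ok&(abs(t)<.006)&(a>-.04)&(z>.06)&(z<.1)
if bnd.any(): print('band a',np.percentile(a[bnd],[3,97]).round(4),'tube top z',np.median(z[tub&(a<-.01)]).round(4))
E
python3 wl.py w7 old; python3 wl.py w8 old; python3 wl.py w9; python3 -m creep '[[[1,0,0,0],[0,0,0,0]]]';python3 -m creep '[[[1,0,0,0],[0,0,0,0]]]'; python3 wl.py w10
```

```text
handle n 8669 top [0.1697 0.1706] a [0.0159 0.0476]
band a [-0.0176 -0.0013] tube top z 0.0838
handle n 749 top [0.1632 0.1643] a [0.0116 0.0538]
handle n 5013 top [0.1629 0.164 ] a [0.0097 0.0361]
band a [-0.0167 -0.0003] tube top z 0.0832
time: 21.9
tool_pos: [0.4783, -0.0824, 0.0543]
ee_rot: [3.141, 0.006, 1.432]
wrist_force: [-1.5, -7.9, 1.0]
width: 0.0272
time: 22.15
tool_pos: [0.4785, -0.0814, 0.0543]
ee_rot: [3.141, 0.006, 1.432]
wrist_force: [-1.4, -6.6, 1.4]
width: 0.027
handle n 5321 top [0.1629 0.1639] a [0.01   0.0382]
band a [-0.0147  0.001 ] tube top z 0.0832
```

The wrist check works: parked reads 0.170, resting 0.163, and fully down should read 0.158. The band middle is now at −7 mm.

```bash
for k in 11 ; do python3 -m creep '[[[1,0,0,0],[0,0,0,0]]]'; python3 wl.py w$k; done; python3 -m creep '[[[1,0,0,0],[0,0,0,0]]]'; python3 wl.py w12;  python3 -m creep '[[[1,0,0,0],[0,0,0,0]]]'; python3 wl.py w13
```

```text
time: 22.45
tool_pos: [0.4786, -0.0804, 0.0543]
ee_rot: [3.141, 0.006, 1.432]
wrist_force: [-1.3, -7.5, 1.7]
width: 0.0274
handle n 5507 top [0.1627 0.1637] a [0.0101 0.0393]
band a [-0.0138  0.0009] tube top z 0.0832
time: 22.75
tool_pos: [0.4788, -0.0769, 0.054]
ee_rot: [3.141, 0.0, 1.432]
wrist_force: [0.1, -1.8, 1.0]
width: 0.0272
handle n 5720 top [0.1588 0.1597] a [0.0104 0.0437]
band a [-0.0106  0.0015] tube top z 0.0831
time: 23.05
tool_pos: [0.4789, -0.0758, 0.0538]
ee_rot: [3.141, 0.001, 1.433]
wrist_force: [-0.6, -3.7, 0.4]
width: 0.0275
handle n 5938 top [0.1588 0.1598] a [0.0103 0.0448]
band a [-0.0095  0.0007] tube top z 0.083
```

The handle dropped to about 0.159 m and the force fell: that is the snap. Testing that the tube is blocked, forward and then back.

```bash
python3 -m creep '[[[1,0,0,0],[1,0,0,0],[1,0,0,0],[0,0,0,0]]]'; python3 wl.py w14; python3 -m creep '[[[-2,0,0,0],[-2,0,0,0],[-2,0,0,0],[0,0,0,0]]]'; python3 wl.py w15;  python3 -m creep '[[[-2,0,0,0],[-1,0,0,0],[0,0,0,0]]]'; python3 wl.py w16
```

```text
time: 23.6
tool_pos: [0.4789, -0.0755, 0.0538]
ee_rot: [-3.141, 0.006, 1.432]
wrist_force: [-0.6, -8.9, 0.1]
width: 0.0271
handle n 6121 top [0.1588 0.1597] a [0.0104 0.0454]
band a [-0.0094  0.0007] tube top z 0.083
time: 24.15
tool_pos: [0.4785, -0.0777, 0.0537]
ee_rot: [-3.141, -0.002, 1.433]
wrist_force: [0.0, 1.4, 0.4]
width: 0.0275
handle n 5530 top [0.1588 0.1598] a [0.0102 0.0428]
band a [-0.0114  0.0008] tube top z 0.083
time: 24.58
tool_pos: [0.4783, -0.0792, 0.0538]
ee_rot: [-3.141, -0.005, 1.433]
wrist_force: [1.7, 7.8, 1.4]
width: 0.0269
handle n 5226 top [0.1587 0.1597] a [0.0102 0.0412]
band a [-0.0129  0.0012] tube top z 0.083
```

The tube is held both ways with about 3 mm of play, as a 6 mm pin in a 9 mm neck should give. I centre it, release, retreat and verify.

```bash
python3 -m creep '[[[2,0,0,0],[2,0,0,0],[0,0,0,0],[0,0,0,0]]]'; python3 -m creep '[[[0,0,0,0],[0,0,0,0],[0,0,0,0]]]' 0.6; python3 -m creep '[[[0,0,-50,0],[0,0,-60,0],[0,0,-40,0],[-40,0,0,0],[-40,0,0,0],[-40,0,0,0],[0,0,0,0],[0,0,0,0]]]'; python3 -m creep '[[[0,-50,0,0],[0,-50,0,0],[0,0,0,0],[0,0,0,0]]]'; python3 lift.py t9; python3 wl.py w17
python3 - <<'E'
from h import *
s=load('t9'); c=cv2.resize(s['color'][150:270,80:240],None,fx=5,fy=5,interpolation=3); cv2.imwrite('pics/fin.png',c[:,:,::-1])
a=load('top0'); C=cloud(a);D=cloud(s)
for n,(u0,u1,v0,v1) in dict(h0=(104,132,196,208)).items():
    for X in (C,D):
        r=X[v0:v1,u0:u1]; print(np.percentile(r[(r[...,2]>.15)&(r[...,2]<.18)][:,2],[25,50,75]).round(4))
E
```

```text
time: 25.12
tool_pos: [0.4785, -0.0783, 0.0539]
ee_rot: [3.142, 0.001, 1.432]
wrist_force: [-0.9, -1.8, 0.3]
width: 0.0272
time: 25.5
tool_pos: [0.4785, -0.0775, 0.0537]
ee_rot: [-3.141, -0.0, 1.432]
wrist_force: [-0.2, 1.4, 0.4]
width: 0.0534
time: 26.5
tool_pos: [0.4621, -0.1958, 0.2037]
ee_rot: [-3.141, -0.001, 1.432]
wrist_force: [-0.2, 0.7, 0.2]
width: 0.056
time: 27.0
tool_pos: [0.3639, -0.1821, 0.2043]
ee_rot: [3.14, 0.0, 1.434]
wrist_force: [0.2, -0.8, -0.1]
width: 0.0566
handle top [0.156  0.1579 0.1592] 118 ((490.046142578125, 11.5896635055542), (42.899452209472656, 10.059306144714355), 83.48583984375)
handle n 0 top  a 
band a [-0.0117  0.0094] tube top z 0.0821
[0.1568 0.1581 0.1593]
[0.1572 0.1581 0.1592]
```

View pics/fin.png

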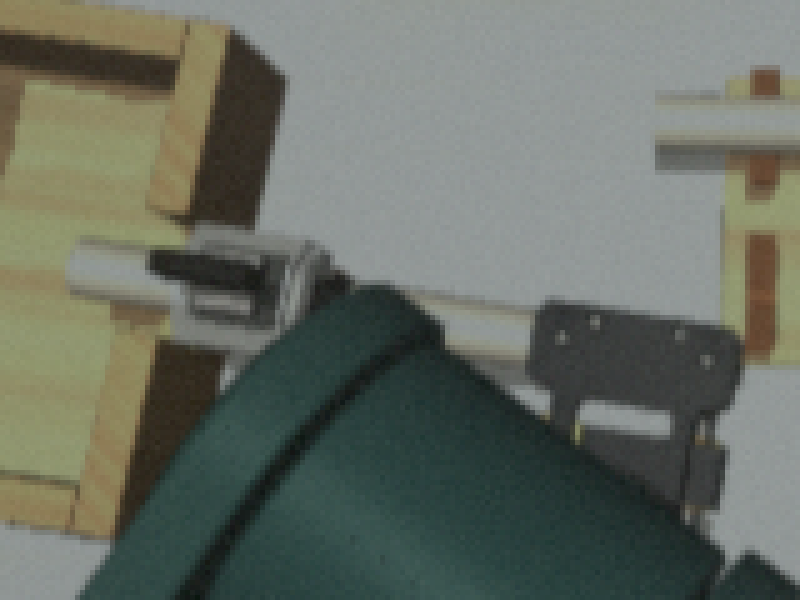

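The handle is exactly back at its starting height (0.1581 m in the top view before and after). The tube lies through the bush, its nose inside the frame at crop (70, 265), and the gripper is clear. Handing in.

```bash
python3 -c "
from bench import *; print(ticket.close_job(), get_obs()['time'])"
```

```text
the job is handed in; nothing more can be done
the job is handed in; nothing more can be done
```

The core tube is latched in the mould's bush and the job is handed in, with the robot's clock at about 27 s of the 72 s allowed. No verdict came back.

**What I did:**
- I lifted the T-handle and turned it 48° so it stayed parked.
- I picked the banded tube from the rack and slid it nose first through the bush until the band reached the mouth.
- I turned the handle back, then pushed the tube on in 1 mm steps until the pin snapped into the neck.
- I let go of the tube and moved the arm away.

**Last checks:**
- **Pin:** the handle top reads 0.1581 m in the top camera, the same as at the start, so the pin is fully down. The wrist camera read 0.1588 m, about 1 mm higher, which is within calibration error.
- **Latch:** pushing forward met a stop at about 9 N and pulling back met about 8 N, with roughly 3 mm of play between them. That is what a 6 mm pin in a 9 mm neck should give.
- **Tube position:** I estimate the middle of the band 1 to 3 mm outside the mouth, within the 10 mm allowed.
- **Clearance:** the gripper is well clear of the tube, and the wrist force was close to zero before hand-in.
- **Bystanders:** I did not touch any of them knowingly, but I did not measure their positions again at the end.

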